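# Set out the tap spares on the stall's display board

## Task

Set out the spares on the grey display board: stand the red-topped handle in the middle of the printed ring in front of the chrome swan-neck tap and the blue-topped handle in the middle of the ring in front of the brass tap. Stand the brass coupling upright on the board exactly midway between the centres of the two rings, and put the white cap on top of it, flat side down and centred. Leave the green organiser and the chrome angle valve where they are.

Things in the scene. Friction and masses are not known exactly. Their poses are not given: they have to be found in the camera images.
- board: fixed light grey display board, 190 mm deep, 380 mm wide, 6 mm thick (its top is 6 mm above the table). Origin: on its underside, at the point midway between the centres of the two rings, which lie at y = +130 mm and y = -130 mm, x = 0, in its frame. +x points away from the robot, to the taps; the board reaches from x = -47 to +143 mm
- swan_card: fixed white paper card, 84 mm wide, lying on the board, left or right by the draw, with a printed black ring (64 mm outside, 56 mm inside) and behind it a fixed chrome tap with an arched swan-neck spout, 133 mm high. Origin: the ring's centre, on the board's top face. +x points from the ring to the tap, whose upright axis is at x = +100 mm; its spout is turned to +y (reach 82 mm), not over the ring.
- bib_card: fixed white paper card, 84 mm wide, lying on the board, left or right by the draw, with a printed black ring (64 mm outside, 56 mm inside) and behind it a fixed brass (yellow metal) tap with a short bent spout, 94 mm high. Origin: the ring's centre, on the board's top face. +x points from the ring to the tap, whose upright axis is at x = +100 mm; its spout is turned to +y (reach 66 mm), not over the ring.
- red_handle: loose round chrome tap handle with a red disc on its top, 46 mm in diameter, 34 mm high, about 110 g, standing flat. Origin: centre of its underside, z up. Straight sides from 4 to 28 mm above the origin, grip there across any diameter.
- blue_handle: loose round chrome tap handle with a blue disc on its top, 46 mm in diameter, 34 mm high, about 110 g, standing flat. Origin: centre of its underside, z up. Straight sides from 4 to 28 mm above the origin, grip there across any diameter.
- coupling: loose solid brass pipe coupling, a stepped upright cylinder 50 mm high, about 200 g, with a flat top 36 mm in diameter bearing a dark disc. Its middle, from 14 to 40 mm above the origin, is 40 mm in diameter: grip there, across any diameter. Origin: centre of its underside, z up; it starts upright
- cap: loose white plastic pipe cap, solid, 38 mm in diameter and 32 mm high, about 50 g; flat underside, straight sides up to 26 mm, domed top. Grip across any diameter. Origin: centre of its underside, z up; it starts dome up on the table
- organiser: bystander, not to be disturbed: loose open green parts box with six compartments of washers, 130 mm (x) by 90 mm (y), 30 mm high; origin: centre of its underside
- angle_valve: bystander, not to be disturbed: loose chrome angle valve with a black top, 38 mm foot, 72 mm high, a stub reaching 43 mm to its +y; origin: centre of its underside
Not all that is in view belongs to the job. There is more than one size of the coupling; the job needs the smaller.

How it is judged (in metres and radians):
At the end, for the whole second after the job is handed in: Red handle within 12 mm of the swan-neck card's ring centre, blue one likewise on the brass tap's, coupling within 15 mm (board x, y) of midway between the rings, all on the board; cap dome up on the coupling, within 8 mm of centre; all upright within 0.1 rad, at rest; bystanders moved under 20 mm (horizontal distance between red_handle and swan_card below 0.012 m and z of red_handle in the frame of board between 0.003 and 0.01 m and linear speed of each of red_handle, blue_handle, coupling, cap below 0.01 m/s and angular speed of each of red_handle, blue_handle, coupling, cap below 0.1 rad/s and angle between each of red_handle, blue_handle, coupling, cap's own z axis and vertical below 0.1 rad and horizontal distance between blue_handle and bib_card below 0.012 m and z of blue_handle in the frame of board between 0.003 and 0.01 m and x of coupling in the frame of board between -0.015 and 0.015 m and y of coupling in the frame of board between -0.015 and 0.015 m and z of coupling in the frame of board between 0.003 and 0.01 m and horizontal distance between cap and coupling below 0.008 m and z of cap in the frame of coupling between 0.046 and 0.054 m); the robot touches nothing.
It fails at once if the green organiser is disturbed (moved more than 20 mm) (distance of organiser from where it was at the start of the episode above 0.02 m).
It fails at once if the angle valve is disturbed (moved more than 20 mm) (distance of angle_valve from where it was at the start of the episode above 0.02 m).
It also fails if it takes over 107 s, if anything falls off the work surface, if the arm or the gripper's body presses on something with over 40 N, if the wrist force passes 120 N, or if a joint passes its speed limit or range.

## Robot

A 6-joint arm with a two-finger parallel gripper is mounted at the origin on the work surface. World frame = base frame: x ahead of the robot, y to its left, z up, the work surface at z = 0. Lengths are in mm, angles in rad, forces in N, time in s.
With the tool pointing down it reaches from about 350 to 875 mm from the base axis. Payload 4.2 kg.
Tool frame: the origin (TCP) lies midway between the tips of the shut fingers; the grasp point (between the pads) lies 19 mm behind it; z points along the fingers, y is the direction in which the jaws open and shut (so a half turn about z gives the same grasp; the last joint's range is limited). The gripper opens to 85 mm and grips with 20 to 120 N. Pads are 22 mm wide; open, the fingers measure 114 mm over their backs; the gripper's body (76 mm by 85 mm) begins 54 mm behind the grasp point. The pads swing forward as they close: fully open they stand 13 mm farther back than shut.
Start: joints at [-0.841, 0.385, 0.008, 0, -1.194, -0.259], TCP at [283.511, -556.975, 231.312] pointing down, gripper open.
Joint ranges: [-3.14, 3.14], [-1.21, 2.06], [-1.07, 1.41], [-3.16, 2.05], [-2.99, -0.16], [-3.1, 3.1]. Speed limits (rad/s): [2.79, 2.79, 3.14, 3.14, 3.14, 3.14].

## Interface

Orientations are given as a unit quaternion [x, y, z, w].
In Python, from bench import arm gives the robot as it stands.
- The arm moves only by the tool servo_tool, never from a script. Its argument "rows" is a list of rows, each an object of numbers: "fingers": the finger opening in cm, from 0 to 8.54; "x", "y", "z": the shift along the tool's x, y, z in cm; "turn": the turn about the tool's z in degrees. A call has 1 to 10 rows; each row shifts and turns the commanded pose from where the row before left it, along the tool's axes as they then stand; what a row does not reach is not made up. A row lasts 1/12 s, in which the tool goes at most 41.7 mm and 7.16 degrees, less where a joint would pass 70% of its speed; a pose out of reach is approached as far as the arm can. A call is refused whole if a number of a shift passes 4.17 or a number of a turn 7.16, either way. A call with a gripper value outside its range is refused whole. The fingers move at their own pace and stop on an object; the grip force is fixed at half the most. Time passes only in rows, so rows that do not move let the fingers close. It gives the time, the measured TCP pose, the force and the opening at its end, in the units of the state.
- arm.read_state(): the state, without advancing time (a new reading comes with each control period).
- arm.get_image(name): name is "side" or "top"; returns (picture, depth): 384x512x3 uint8, red, green, blue; 384x512 float32, mm along the optical axis (not along the pixel's ray), 0 where there is no reading.
- arm.camera_model(name): a dict with "fx", "fy", "cx", "cy" (pixels), "k1" (the pictures are not rectified: a ray, as slopes to the right and down, at radius r is drawn at 1 + k1 r^2 times it, then the intrinsics apply), "pose" (4x4, takes a point from camera to world coordinates). Camera axes: x right, y down, z forward; pixel columns grow to the right and rows downward; lengths in mm; the calibration is good to about 2 mm. A picture is of the moment at which its call begins. camera_model takes no time and is no camera call.
- arm.job_done(): hands the job in, once; it reports no verdict.
The state is a dict: "clock": time; "joints": joint angles; "joint_vel": joint speeds; "joint_efforts": joint torques, N m; "position": TCP position; "ee_rot": TCP orientation; "contact_force": force on the tool from outside, world axes, zero at the start; "wrist_torque": the same for the moment, N m; "gripper_width": finger opening in mm.
Only numpy, scipy, OpenCV 4.12 (cv2) and the standard library are available. Lean on these libraries where they do the work, as an engineer would, in place of code of your own. Each camera call takes 0.05 s, during which the arm holds its last target.

## Working session

There is one attempt and no reset: what is moved stays moved. The work goes in short steps, Python scripts to look and compute and a tool call to move; the robot and the scene stay as the last step left them, time stands still between calls to the robot, and variables do not carry over. Pictures are saved under pics/ and viewed, and the job is handed in when it is done.

Besides the shell and the picture viewer there is one more tool, called after "Request:" as a command line: name --argument value ..., lists and objects as JSON in quotes. servo_tool: Moves the arm, as the interface text tells. Its arguments: {"type":"object","properties":{"rows":{"type":"array","items":{"type":"object","properties":{"fingers":{"type":"number"},"x":{"type":"number"},"y":{"type":"number"},"z":{"type":"number"},"turn":{"type":"number"}}}}},"required":["rows"]}

```bash
mkdir -p pics; ls; cat > h.py <<'E'
import numpy as np,cv2
from bench import arm
def snap(n,name):
    im,d=arm.get_image(n); np.savez(f'pics/{name}.npz',im=im,d=d); cv2.imwrite(f'pics/{name}.png',im[:,:,::-1]); return im,d
def ray(n,u,v):
    m=arm.camera_model(n); x=(u-m['cx'])/m['fx'];y=(v-m['cy'])/m['fy']; a,b=x,y
    for _ in range(20):
        s=1+m['k1']*(a*a+b*b); a,b=x/s,y/s
    P=np.array(m['pose']); return P[:3,3],P[:3,:3]@np.array([a,b,1.])
def onz(n,u,v,z):
    o,d=ray(n,u,v); return o+d*(z-o[2])/d[2]
E
python3 - <<'E'
from h import *
for n in('top','side'):
    snap(n,n+'0'); print(arm.camera_model(n))
print(arm.read_state())
E
```

```text
pics
{'fx': 348.05857145618995, 'fy': 348.05857145618995, 'cx': 255.39544016946675, 'cy': 186.34101323284702, 'k1': -0.07344258349651625, 'pose': array([[ 5.10407291e-04, -9.91864945e-01,  1.27293638e-01,
         4.15535882e+02],
       [-9.99992035e-01, -2.37359452e-06,  3.99115736e-03,
         1.54695982e+01],
       [-3.95838693e-03, -1.27294661e-01, -9.91857046e-01,
         1.07013632e+03],
       [ 0.00000000e+00,  0.00000000e+00,  0.00000000e+00,
         1.00000000e+00]])}
{'fx': 495.54857007799757, 'fy': 495.54857007799757, 'cx': 258.515380493536, 'cy': 191.42032085428912, 'k1': 0.03865289372992412, 'pose': array([[-9.93746351e-01, -5.14732745e-02,  9.90893144e-02,
         4.28931270e+02],
       [-1.10188203e-01,  5.95711148e-01, -7.95604668e-01,
         9.99060807e+02],
       [-1.80762317e-02, -8.01547709e-01, -5.97657527e-01,
         7.97489116e+02],
       [ 0.00000000e+00,  0.00000000e+00,  0.00000000e+00,
         1.00000000e+00]])}
{'clock': 0.1, 'joints': array([-8.41379458e-01,  3.85453150e-01,  6.74087208e-03, -4.52400944e-04,
       -1.19404881e+00, -2.58584310e-01]), 'joint_vel': array([-1.10786328e-03, -2.26121175e-03,  1.98069551e-03,  2.10308369e-03,
        1.35559429e-05, -6.98221076e-04]), 'joint_efforts': array([ 3.80266374e-05, -3.93320096e+01,  1.88929045e+01,  4.19792712e+00,
       -2.61095563e-03, -7.78481876e-06]), 'position': array([ 283.27308842, -556.50248291,  230.33596385]), 'ee_rot': array([-2.33166560e-01,  9.72436294e-01,  9.64623955e-04, -2.80681468e-04]), 'contact_force': array([0.08436841, 0.01455433, 0.28283142]), 'wrist_torque': array([-0.04680249, -0.01684594, -0.04036308]), 'gripper_width': 85.46738476156126}
```

View pics/top0.png

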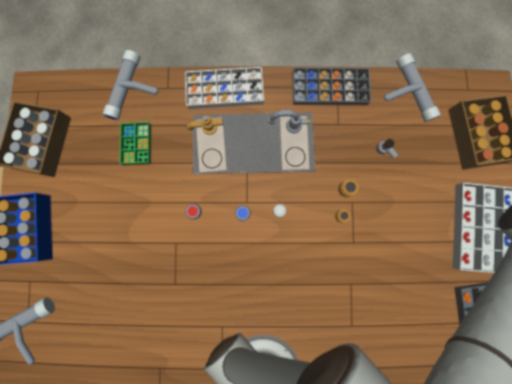

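View pics/side0.png

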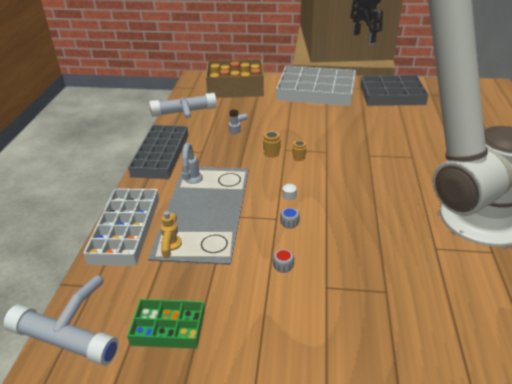

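The top view shows the brass-tap ring near (212,158) and the chrome swan-neck ring near (295,157). Red is at (193,211), blue at (242,213), the cap at (280,211) and the small coupling at (344,216). The larger coupling is at (349,188). The organiser is at (136,144) and the angle valve at (387,148). Next I measure these.

```bash
cat > meas.py <<'E'
from h import *
def blob(mask,win):
    u0,u1,v0,v1=win; m=np.zeros_like(mask,np.uint8); m[v0:v1,u0:u1]=mask[v0:v1,u0:u1]
    n,l,s,c=cv2.connectedComponentsWithStats(m,connectivity=8)
    if n<2:return None
    k=1+np.argmax(s[1:,4]); return c[k],s[k]
def feats(im):
    h=cv2.cvtColor(im,cv2.COLOR_RGB2HSV); H,S,V=[h[:,:,i].astype(int) for i in range(3)]
    return dict(red=((H<8)|(H>172))&(S>140)&(V>120), blue=(H>105)&(H<130)&(S>140)&(V>110), white=(S<50)&(V>185), dark=(V<95), brass=(H>15)&(H<30)&(S>120)&(V>60))
E
python3 - <<'E'
from meas import *
W={'top':dict(red=(180,206,200,224),blue=(230,256,200,226),white=(270,292,200,222),dark=(336,352,208,224)),
 'side':dict(red=(270,298,245,275),blue=(276,304,203,230),white=(278,300,178,202),dark=(290,310,138,162))}
Z=dict(red=34,blue=34,white=30,dark=50)
for n in W:
    im=np.load(f'pics/{n}0.npz')['im']; f=feats(im)
    for k,w in W[n].items():
        r=blob(f[k],w)
        if r is None: print(n,k,None);continue
        print(n,k,r[0].round(2),r[1],onz(n,*r[0],Z[k]).round(1))
    big=cv2.resize(im,None,fx=4,fy=4,interpolation=cv2.INTER_CUBIC)
    if n=='top': cv2.imwrite('pics/z1.png',big[4*105:4*230,4*180:4*365,::-1])
    else: cv2.imwrite('pics/z2.png',big[4*130:4*278,4*150:4*320,::-1])
# rings: inner white region ellipse
for n,ws in (('top',[(198,227,144,174),(280,311,142,172)]),('side',[(195,235,230,258),(214,248,168,192)])):
    im=np.load(f'pics/{n}0.npz')['im']; g=cv2.cvtColor(im,cv2.COLOR_RGB2GRAY)
    for u0,u1,v0,v1 in ws:
        s=cv2.resize(g[v0:v1,u0:u1],None,fx=8,fy=8,interpolation=cv2.INTER_CUBIC)
        t,b=cv2.threshold(s,0,255,cv2.THRESH_OTSU)
        t=150;b=(s<t).astype(np.uint8)
        cs,hi=cv2.findContours(b,cv2.RETR_CCOMP,cv2.CHAIN_APPROX_NONE)
        for c,hh in zip(cs,hi[0]):
            if len(c)>150 and cv2.contourArea(c)>3000:
                e=cv2.fitEllipse(c); p=(np.array(e[0])+.5)/8-.5+[u0,v0]
                print(n,'hole' if hh[3]>=0 else 'out',p.round(2),np.round(np.array(e[1])/8,1),onz(n,*p,6).round(1))
E
```

```text
top red [192.18 210.96] [188 207   9   9  68] [474.4 208.3  34. ]
top blue [242.14 212.5 ] [238 209   9   8  58] [470.1  59.   34. ]
top white [279.39 209.86] [275 205  10  11  85] [478.2 -52.1  30. ]
top dark [344.   215.17] [342 213   5   5  23] [ 461.1 -240.7   50. ]
side red [283.04 254.82] [277 250  13  10 105] [476.2 209.6  34. ]
side blue [289.44 212.28] [284 209  12   7  64] [471.1  60.7  34. ]
side white [289.15 187.58] [283 184  14   8  92] [478.2 -46.2  30. ]
side dark [299.5 143. ] [298 143   4   1   4] [ 460.5 -239.2   50. ]
top out [211.46 158.15] [20.2 20.6] [640.8 156.9   6. ]
top hole [211.55 158.01] [17.1 17.5] [641.3 156.7   6. ]
top out [212.1  157.71] [31.6 36.4] [642.2 155.    6. ]
top out [294.82 156.38] [20.3 20.9] [ 646.4 -103.2    6. ]
top hole [294.86 156.32] [16.8 17.4] [ 646.5 -103.3    6. ]
top out [294.9  154.66] [33.1 39.1] [ 651.8 -103.5    6. ]
side out [213.77 243.43] [17.4 26. ] [642.3 157.4   6. ]
side out [211.9  243.52] [29.9 54.6] [646.6 158.1   6. ]
side out [228.5  179.46] [24.8 45.4] [ 649.  -102.5    6. ]
```

View pics/z1.png

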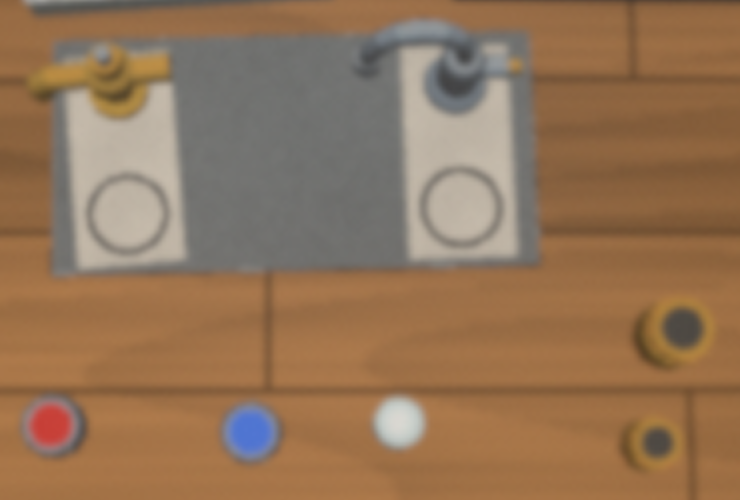

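View pics/z2.png

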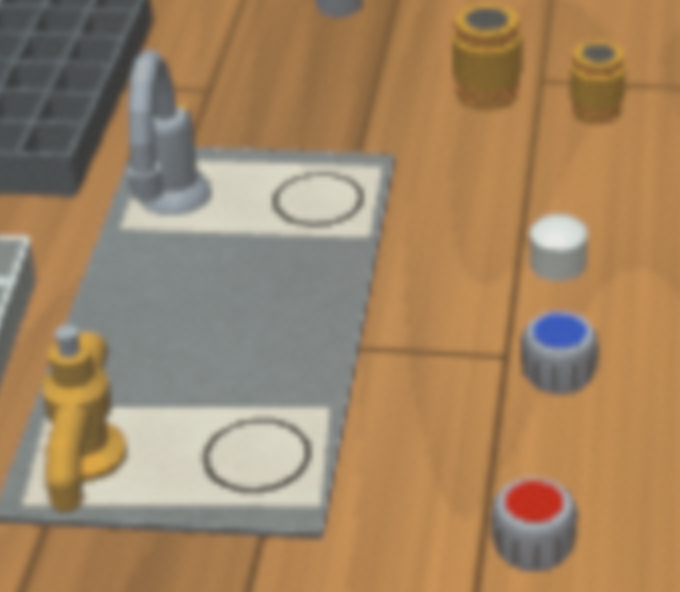

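Request:
servo_tool --rows '[{"turn": 6.75,"fingers": 8.5},{"turn": 6.75,"fingers": 8.5},{"turn": 6.75,"fingers": 8.5},{"turn": 6.72,"fingers": 8.5},{"fingers": 8.5}]'

```text
invalid input at $.rows[0]: expected keys fingers, x, y, z, turn
```

Request:
servo_tool --rows '[{"x": -1.97,"y": 3.52},{"x": -1.97,"y": 3.52},{"x": -1.97,"y": 3.52},{"x": -1.97,"y": 3.52},{"x": -1.97,"y": 3.52},{"x": -1.97,"y": 3.52},{"x": -1.97,"y": 3.52},{"x": -1.97,"y": 3.52},{"x": -1.97,"y": 3.52},{"z": 0}]'

```text
invalid input at $.rows[0]: expected keys fingers, x, y, z, turn
```

Request:
servo_tool --rows '[{"z": 0},{"z": 0}]'

```text
invalid input at $.rows[0]: expected keys fingers, x, y, z, turn
```

All five keys are required in every row.

Request:
servo_tool --rows '[{"fingers": 8.5,"x": 0,"y": 0,"z": 0,"turn": 6.75},{"fingers": 8.5,"x": 0,"y": 0,"z": 0,"turn": 6.75},{"fingers": 8.5,"x": 0,"y": 0,"z": 0,"turn": 6.75},{"fingers": 8.5,"x": 0,"y": 0,"z": 0,"turn": 6.7},{"fingers": 8.5,"x": 0,"y": 0,"z": 0,"turn": 0},{"fingers": 8.5,"x": 0,"y": 0,"z": 0,"turn": 0}]'

```text
clock: 0.6
position: [283.4, -556.8, 230.8]
ee_rot: [-0.002, 1.0, 0.0, -0.0]
contact_force: [-0.3, 0.7, 0.4]
gripper_width: 84.6
```

Request:
servo_tool --rows '[{"fingers": 8.5,"x": -1.97,"y": 3.52,"z": 0,"turn": 0},{"fingers": 8.5,"x": -1.97,"y": 3.52,"z": 0,"turn": 0},{"fingers": 8.5,"x": -1.97,"y": 3.52,"z": 0,"turn": 0},{"fingers": 8.5,"x": -1.97,"y": 3.52,"z": 0,"turn": 0},{"fingers": 8.5,"x": -1.97,"y": 3.52,"z": 0,"turn": 0},{"fingers": 8.5,"x": -1.97,"y": 3.52,"z": 0,"turn": 0},{"fingers": 8.5,"x": -1.97,"y": 3.52,"z": 0,"turn": 0},{"fingers": 8.5,"x": -1.97,"y": 3.52,"z": 0,"turn": 0},{"fingers": 8.5,"x": -1.97,"y": 3.52,"z": 0,"turn": 0},{"fingers": 8.5,"x": 0,"y": 0,"z": 0,"turn": 0}]'

```text
clock: 1.43
position: [463.5, -235.4, 231.5]
ee_rot: [-0.005, 1.0, 0.0, 0.001]
contact_force: [-0.3, -0.9, 0.1]
gripper_width: 85.1
```

Request:
servo_tool --rows '[{"fingers": 8.5,"x": 0,"y": 0,"z": 0,"turn": 0},{"fingers": 8.5,"x": 0,"y": 0,"z": 0,"turn": 0}]'

```text
clock: 1.6
position: [460.6, -239.9, 231.2]
ee_rot: [-0.001, 1.0, 0.0, -0.0]
contact_force: [-0.2, 0.2, -0.5]
gripper_width: 85.0
```

Request:
servo_tool --rows '[{"fingers": 8.5,"x": 0,"y": 0,"z": 3.5,"turn": 0},{"fingers": 8.5,"x": 0,"y": 0,"z": 3.5,"turn": 0},{"fingers": 8.5,"x": 0,"y": 0,"z": 3.5,"turn": 0},{"fingers": 8.5,"x": 0,"y": 0,"z": 3.5,"turn": 0},{"fingers": 8.5,"x": 0,"y": 0,"z": 3,"turn": 0},{"fingers": 8.5,"x": 0,"y": 0,"z": 3,"turn": 0},{"fingers": 8.5,"x": 0,"y": 0,"z": 1.5,"turn": 0},{"fingers": 8.5,"x": 0,"y": 0,"z": 1,"turn": 0},{"fingers": 8.5,"x": 0,"y": 0,"z": 0,"turn": 0},{"fingers": 8.5,"x": 0,"y": 0,"z": 0,"turn": 0}]'

```text
clock: 2.43
position: [460.6, -241.1, 6.5]
ee_rot: [0.0, 1.0, -0.0, -0.0]
contact_force: [1.2, 0.1, 0.6]
gripper_width: 85.2
```

```bash
python3 - <<'E'
from h import *
im,d=snap('side','side1'); cv2.imwrite('pics/z3.png',cv2.resize(im[80:230,200:370],None,fx=4,fy=4,interpolation=2)[:,:,::-1])
E
```

```text
(no output)
```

View pics/z3.png

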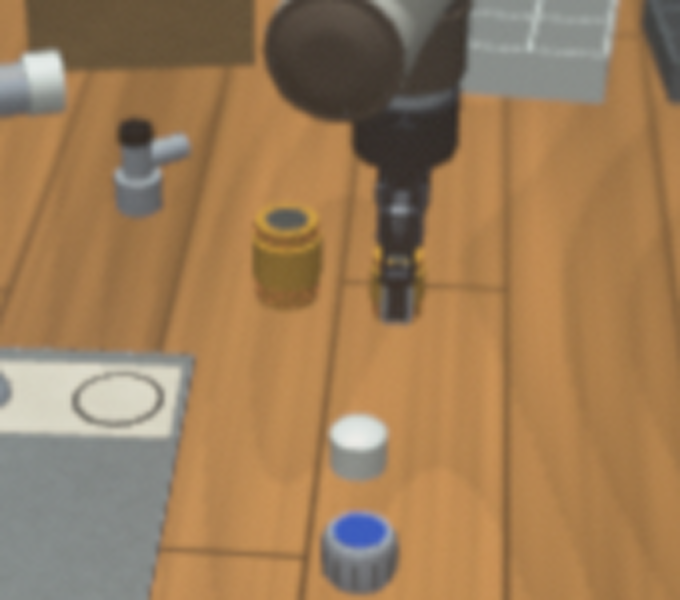

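The side view shows the jaws straddling the small coupling, with the near finger centred on it at about (299,150). I close now.

Request:
servo_tool --rows '[{"fingers": 3,"x": 0,"y": 0,"z": 0,"turn": 0},{"fingers": 3,"x": 0,"y": 0,"z": 0,"turn": 0},{"fingers": 3,"x": 0,"y": 0,"z": 0,"turn": 0},{"fingers": 3,"x": 0,"y": 0,"z": 0,"turn": 0},{"fingers": 3,"x": 0,"y": 0,"z": 0,"turn": 0},{"fingers": 3,"x": 0,"y": 0,"z": 0,"turn": 0},{"fingers": 3,"x": 0,"y": 0,"z": 0,"turn": 0},{"fingers": 3,"x": 0,"y": 0,"z": 0,"turn": 0}]'

```text
clock: 3.15
position: [461.1, -240.0, 7.5]
ee_rot: [-0.001, 1.0, -0.0, 0.001]
contact_force: [-1.1, 2.0, 5.6]
gripper_width: 38.5
```

Request:
servo_tool --rows '[{"fingers": 3,"x": 0,"y": 0,"z": -1,"turn": 0},{"fingers": 3,"x": 0,"y": 0,"z": -2.5,"turn": 0},{"fingers": 3,"x": 0,"y": 0,"z": -3.5,"turn": 0},{"fingers": 3,"x": 0,"y": 0,"z": -3,"turn": 0},{"fingers": 3,"x": 0,"y": 0,"z": 0,"turn": 0}]'

```text
clock: 3.57
position: [464.6, -241.2, 112.9]
ee_rot: [-0.001, 1.0, -0.002, 0.006]
contact_force: [1.0, -0.8, -1.2]
gripper_width: 38.8
```

Request:
servo_tool --rows '[{"fingers": 3,"x": -1.2,"y": 1.8,"z": 0,"turn": 0},{"fingers": 3,"x": -2.1,"y": 3.1,"z": 0,"turn": 0},{"fingers": 3,"x": -2.1,"y": 3.1,"z": 0,"turn": 0},{"fingers": 3,"x": -2.1,"y": 3.1,"z": 0,"turn": 0},{"fingers": 3,"x": -2.1,"y": 3.1,"z": 0,"turn": 0},{"fingers": 3,"x": -2.1,"y": 3.1,"z": 0,"turn": 0},{"fingers": 3,"x": -2.1,"y": 3.1,"z": 0,"turn": 0},{"fingers": 3,"x": -2.1,"y": 3.1,"z": 0,"turn": 0},{"fingers": 3,"x": -1.6,"y": 2.2,"z": 0,"turn": 0},{"fingers": 3,"x": -0.8,"y": 1,"z": 0,"turn": 0}]'

```text
clock: 4.4
position: [644.8, 30.3, 105.4]
ee_rot: [-0.002, 1.0, 0.0, -0.0]
contact_force: [0.3, -0.1, -2.6]
gripper_width: 38.6
```

Request:
servo_tool --rows '[{"fingers": 3,"x": 0,"y": 0,"z": 0,"turn": 0},{"fingers": 3,"x": 0,"y": 0,"z": 0,"turn": 0},{"fingers": 3,"x": 0,"y": 0,"z": 0,"turn": 0}]'

```text
clock: 4.65
position: [642.2, 26.1, 105.7]
ee_rot: [0.0, 1.0, -0.0, -0.001]
contact_force: [0.8, -0.5, -3.1]
gripper_width: 38.7
```

```bash
python3 - <<'E'
from h import *
im,d=snap('side','side2'); cv2.imwrite('pics/z4.png',cv2.resize(im[60:290,130:350],None,fx=2.6,fy=2.6,interpolation=2)[:,:,::-1])
E
```

```text
(no output)
```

View pics/z4.png

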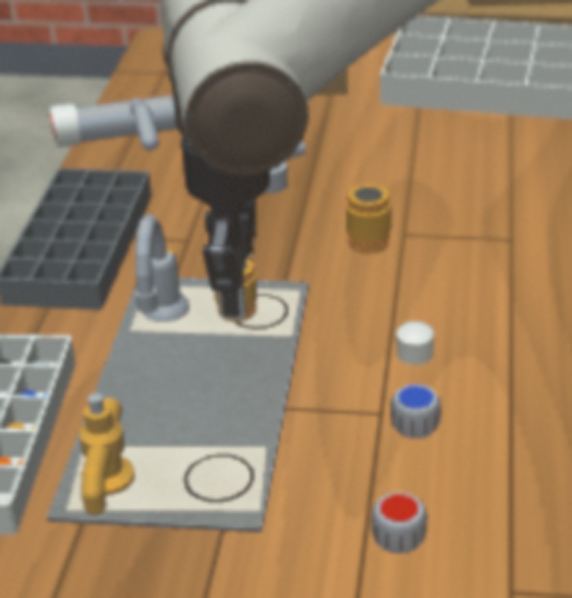

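Request:
servo_tool --rows '[{"fingers": 3,"x": -0.2,"y": 0.1,"z": 2.5,"turn": 0},{"fingers": 3,"x": 0,"y": 0,"z": 3,"turn": 0},{"fingers": 3,"x": 0,"y": 0,"z": 2,"turn": 0},{"fingers": 3,"x": 0,"y": 0,"z": 1,"turn": 0},{"fingers": 3,"x": 0,"y": 0,"z": 0.4,"turn": 0},{"fingers": 3,"x": 0,"y": 0,"z": 0.2,"turn": 0},{"fingers": 3,"x": 0,"y": 0,"z": 0,"turn": 0},{"fingers": 3,"x": 0,"y": 0,"z": 0,"turn": 0}]'

```text
clock: 5.37
position: [646.6, 28.0, 16.9]
ee_rot: [-0.0, 1.0, 0.0, 0.001]
contact_force: [-0.8, -0.7, -3.4]
gripper_width: 38.4
```

Request:
servo_tool --rows '[{"fingers": 3,"x": 0,"y": 0,"z": 0.1,"turn": 0},{"fingers": 3,"x": 0,"y": 0,"z": 0,"turn": 0},{"fingers": 3,"x": 0,"y": 0,"z": 0,"turn": 0}]'

```text
clock: 5.62
position: [645.9, 28.2, 15.0]
ee_rot: [-0.0, 1.0, 0.0, 0.001]
contact_force: [-0.6, -0.9, -2.6]
gripper_width: 38.8
```

Request:
servo_tool --rows '[{"fingers": 3,"x": 0.1,"y": 0,"z": 0.1,"turn": 0},{"fingers": 3,"x": 0,"y": 0,"z": 0,"turn": 0},{"fingers": 3,"x": 0,"y": 0,"z": 0,"turn": 0}]'

```text
clock: 5.87
position: [644.6, 28.1, 13.6]
ee_rot: [-0.0, 1.0, 0.0, 0.0]
contact_force: [-0.9, 0.8, -1.2]
gripper_width: 38.5
```

Request:
servo_tool --rows '[{"fingers": 3,"x": 0,"y": -0.1,"z": 0.1,"turn": 0},{"fingers": 3,"x": 0,"y": 0,"z": 0,"turn": 0},{"fingers": 3,"x": 0,"y": 0,"z": 0,"turn": 0}]'

```text
clock: 6.12
position: [644.8, 27.8, 13.5]
ee_rot: [-0.001, 1.0, 0.0, 0.0]
contact_force: [-4.9, 4.4, 5.9]
gripper_width: 38.7
```

Request:
servo_tool --rows '[{"fingers": 4.5,"x": 0,"y": 0,"z": 0,"turn": 0},{"fingers": 6,"x": 0,"y": 0,"z": 0,"turn": 0},{"fingers": 8.5,"x": 0,"y": 0,"z": 0,"turn": 0},{"fingers": 8.5,"x": 0,"y": 0,"z": 0,"turn": 0},{"fingers": 8.5,"x": 0,"y": 0,"z": 0,"turn": 0},{"fingers": 8.5,"x": 0,"y": 0,"z": 0,"turn": 0},{"fingers": 8.5,"x": 0,"y": 0,"z": -1,"turn": 0},{"fingers": 8.5,"x": 0,"y": 0,"z": -3,"turn": 0},{"fingers": 8.5,"x": 0,"y": 0,"z": -4,"turn": 0},{"fingers": 8.5,"x": 0,"y": 0,"z": -4,"turn": 0}]'

```text
clock: 6.95
position: [643.9, 26.7, 133.5]
ee_rot: [-0.0, 1.0, -0.0, -0.001]
contact_force: [0.0, -0.5, 0.8]
gripper_width: 84.9
```

Request:
servo_tool --rows '[{"fingers": 8.5,"x": 1.5,"y": -0.8,"z": 0,"turn": 0},{"fingers": 8.5,"x": 3.5,"y": -1.6,"z": 0,"turn": 0},{"fingers": 8.5,"x": 3.5,"y": -1.6,"z": 0,"turn": 0},{"fingers": 8.5,"x": 3.5,"y": -1.6,"z": 0,"turn": 0},{"fingers": 8.5,"x": 3.2,"y": -1.6,"z": 0,"turn": 0},{"fingers": 8.5,"x": 1.5,"y": -0.7,"z": 0,"turn": 0},{"fingers": 8.5,"x": 0,"y": 0,"z": 0,"turn": 0},{"fingers": 8.5,"x": 0,"y": 0,"z": 0,"turn": 0},{"fingers": 8.5,"x": 0,"y": 0,"z": 0,"turn": 0}]'

```text
clock: 7.7
position: [478.9, -51.8, 133.2]
ee_rot: [-0.0, 1.0, 0.0, 0.001]
contact_force: [0.7, 0.1, -0.0]
gripper_width: 84.9
```

```bash
python3 - <<'E'
from meas import *
im,d=snap('side','side3'); cv2.imwrite('pics/z5.png',cv2.resize(im[60:290,130:350],None,fx=2.6,fy=2.6,interpolation=2)[:,:,::-1])
im,d=snap('top','top3'); cv2.imwrite('pics/z6.png',cv2.resize(im[100:240,180:370],None,fx=4,fy=4,interpolation=2)[:,:,::-1])
E
```

```text
(no output)
```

View pics/z5.png

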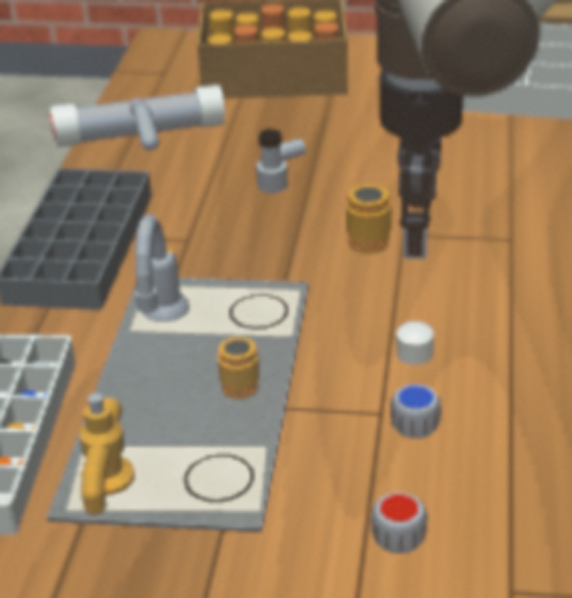

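View pics/z6.png

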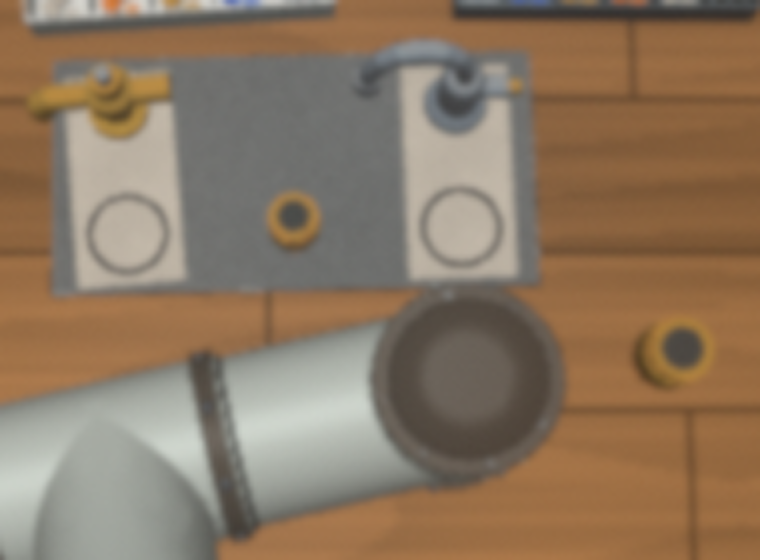

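The coupling stands upright midway between the rings, at about side (222,200) and top (253,154). I measure it next.

```bash
python3 - <<'E'
from meas import *
for n,w,z in (('top',(247,260,147,161),56),('side',(210,232,185,200),56)):
    im=np.load(f'pics/{n}3.npz')['im']; f=feats(im); u0,u1,v0,v1=w
    s=cv2.resize(im[v0:v1,u0:u1],None,fx=8,fy=8,interpolation=2); h=cv2.cvtColor(s,cv2.COLOR_RGB2HSV)
    m=((h[:,:,1]<95)&(h[:,:,2]<100)).astype(np.uint8) 
    nn,l,st,c=cv2.connectedComponentsWithStats(m); 
    for k in range(1,nn):
        if st[k,4]>200:
            p=(c[k]+.5)/8-.5+[u0,v0]; print(n,st[k],p.round(2),onz(n,*p,z).round(1))
im=np.load('pics/side3.npz')['im'];r=blob(feats(im)['white'],(278,300,178,202));print(r,onz('side',*r[0],28))
E
```

```text
top [  27   32   49   48 1859] [252.92 153.5 ] [644.2  27.   56. ]
side [  61   56   57   27 1147] [220.84 193.14] [644.8  27.2  56. ]
(array([289.15957447, 187.67021277]), array([283, 184,  14,   9,  94], dtype=int32)) [478.31142154 -48.53360127  28.        ]
```

Request:
servo_tool --rows '[{"fingers": 8.5,"x": 0,"y": 0,"z": 2.5,"turn": 0},{"fingers": 8.5,"x": 0,"y": 0,"z": 3.5,"turn": 0},{"fingers": 8.5,"x": 0,"y": 0,"z": 3.5,"turn": 0},{"fingers": 8.5,"x": 0,"y": 0,"z": 2.2,"turn": 0},{"fingers": 8.5,"x": 0,"y": 0,"z": 1.3,"turn": 0},{"fingers": 8.5,"x": 0,"y": 0,"z": 0,"turn": 0},{"fingers": 8.5,"x": 0,"y": 0,"z": 0,"turn": 0}]'

```text
clock: 8.38
position: [478.1, -51.8, 1.6]
ee_rot: [-0.001, 1.0, -0.0, -0.001]
contact_force: [0.2, -0.9, -0.7]
gripper_width: 85.2
```

Request:
servo_tool --rows '[{"fingers": 3,"x": 0,"y": 0,"z": 0,"turn": 0},{"fingers": 3,"x": 0,"y": 0,"z": 0,"turn": 0},{"fingers": 3,"x": 0,"y": 0,"z": 0,"turn": 0},{"fingers": 3,"x": 0,"y": 0,"z": 0,"turn": 0},{"fingers": 3,"x": 0,"y": 0,"z": 0,"turn": 0},{"fingers": 3,"x": 0,"y": 0,"z": 0,"turn": 0},{"fingers": 3,"x": 0,"y": 0,"z": 0,"turn": 0},{"fingers": 3,"x": 0,"y": 0,"z": 0,"turn": 0}]'

```text
clock: 9.05
position: [478.3, -51.9, 3.7]
ee_rot: [-0.0, 1.0, 0.0, 0.001]
contact_force: [-0.7, 0.5, 5.5]
gripper_width: 35.7
```

Request:
servo_tool --rows '[{"fingers": 3,"x": 0,"y": 0,"z": -1,"turn": 0},{"fingers": 3,"x": 0,"y": 0,"z": -2.5,"turn": 0},{"fingers": 3,"x": 0,"y": 0,"z": -3.5,"turn": 0},{"fingers": 3,"x": 0,"y": 0,"z": -3,"turn": 0},{"fingers": 3,"x": 0,"y": 0,"z": 0,"turn": 0}]'

```text
clock: 9.47
position: [481.8, -51.6, 108.6]
ee_rot: [-0.001, 1.0, 0.001, 0.007]
contact_force: [1.5, 0.5, -0.6]
gripper_width: 36.3
```

Request:
servo_tool --rows '[{"fingers": 3,"x": -1.5,"y": 0.7,"z": 0,"turn": 0},{"fingers": 3,"x": -2.8,"y": 1.3,"z": 0,"turn": 0},{"fingers": 3,"x": -2.8,"y": 1.3,"z": 0,"turn": 0},{"fingers": 3,"x": -2.8,"y": 1.3,"z": 0,"turn": 0},{"fingers": 3,"x": -2.8,"y": 1.3,"z": 0,"turn": 0},{"fingers": 3,"x": -2.4,"y": 1.2,"z": 0,"turn": 0},{"fingers": 3,"x": -1.5,"y": 0.8,"z": 0,"turn": 0},{"fingers": 3,"x": 0,"y": 0,"z": 0,"turn": 0},{"fingers": 3,"x": 0,"y": 0,"z": 0,"turn": 0},{"fingers": 3,"x": 0,"y": 0,"z": 0,"turn": 0}]'

```text
clock: 10.3
position: [642.4, 26.6, 101.8]
ee_rot: [-0.0, 1.0, -0.0, -0.001]
contact_force: [-0.6, 0.4, -0.2]
gripper_width: 36.1
```

```bash
python3 - <<'E'
from h import *
im,d=snap('side','side4'); cv2.imwrite('pics/z7.png',cv2.resize(im[110:260,150:310],None,fx=4,fy=4,interpolation=2)[:,:,::-1])
print(arm.read_state()['position'])
E
```

```text
[642.38960731  26.51533601 102.12378643]
```

View pics/z7.png

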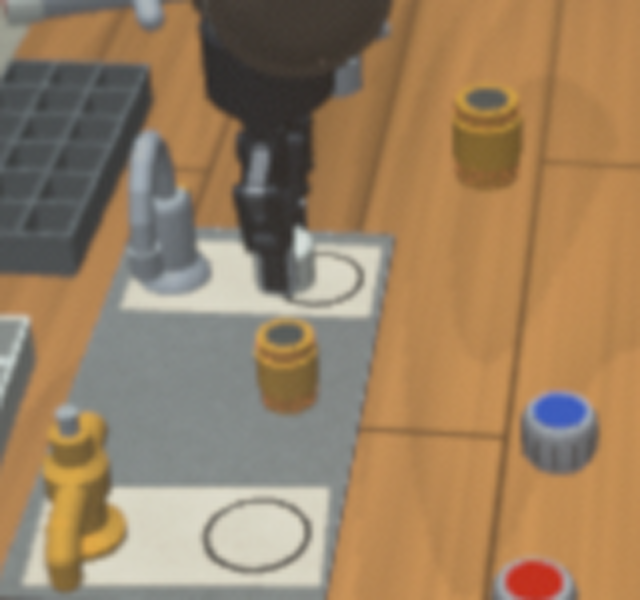

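Request:
servo_tool --rows '[{"fingers": 3,"x": -0.1,"y": 0.05,"z": 1.5,"turn": 0},{"fingers": 3,"x": 0,"y": 0,"z": 1.5,"turn": 0},{"fingers": 3,"x": 0,"y": 0,"z": 0.7,"turn": 0},{"fingers": 3,"x": 0,"y": 0,"z": 0.2,"turn": 0},{"fingers": 3,"x": 0,"y": 0,"z": 0,"turn": 0},{"fingers": 3,"x": 0,"y": 0,"z": 0,"turn": 0}]'

```text
clock: 10.85
position: [644.8, 27.4, 64.1]
ee_rot: [-0.0, 1.0, 0.0, 0.001]
contact_force: [-0.5, 0.6, -0.7]
gripper_width: 36.0
```

Request:
servo_tool --rows '[{"fingers": 3,"x": 0,"y": 0,"z": 0.2,"turn": 0},{"fingers": 3,"x": 0,"y": 0,"z": 0,"turn": 0},{"fingers": 3,"x": 0,"y": 0,"z": 0,"turn": 0}]'

```text
clock: 11.1
position: [644.8, 27.5, 61.8]
ee_rot: [-0.0, 1.0, 0.0, 0.0]
contact_force: [-0.4, 0.8, -0.2]
gripper_width: 36.2
```

Request:
servo_tool --rows '[{"fingers": 3,"x": 0,"y": 0,"z": 0.1,"turn": 0},{"fingers": 3,"x": 0,"y": 0,"z": 0,"turn": 0},{"fingers": 3,"x": 0,"y": 0,"z": 0,"turn": 0}]'

```text
clock: 11.35
position: [644.6, 27.5, 60.3]
ee_rot: [-0.0, 1.0, -0.0, 0.0]
contact_force: [-0.2, -0.1, -0.2]
gripper_width: 36.2
```

Request:
servo_tool --rows '[{"fingers": 3,"x": 0,"y": 0,"z": 0.08,"turn": 0},{"fingers": 3,"x": 0,"y": 0,"z": 0,"turn": 0},{"fingers": 3,"x": 0,"y": 0,"z": 0,"turn": 0}]'

```text
clock: 11.6
position: [644.7, 27.5, 59.7]
ee_rot: [-0.0, 1.0, 0.0, 0.0]
contact_force: [1.4, 0.9, 1.4]
gripper_width: 35.9
```

Request:
servo_tool --rows '[{"fingers": 4.2,"x": 0,"y": 0,"z": 0,"turn": 0},{"fingers": 5.5,"x": 0,"y": 0,"z": 0,"turn": 0},{"fingers": 8.5,"x": 0,"y": 0,"z": 0,"turn": 0},{"fingers": 8.5,"x": 0,"y": 0,"z": 0,"turn": 0},{"fingers": 8.5,"x": 0,"y": 0,"z": 0,"turn": 0},{"fingers": 8.5,"x": 0,"y": 0,"z": 0,"turn": 0},{"fingers": 8.5,"x": 0,"y": 0,"z": -1,"turn": 0},{"fingers": 8.5,"x": 0,"y": 0,"z": -3,"turn": 0},{"fingers": 8.5,"x": 0,"y": 0,"z": -3.5,"turn": 0},{"fingers": 8.5,"x": 0,"y": 0,"z": -2.5,"turn": 0}]'

```text
clock: 12.43
position: [645.5, 27.4, 163.1]
ee_rot: [-0.001, 1.0, -0.0, 0.002]
contact_force: [0.5, 0.2, 1.0]
gripper_width: 84.8
```

Request:
servo_tool --rows '[{"fingers": 8.5,"x": 1.5,"y": 0.3,"z": 0,"turn": 0},{"fingers": 8.5,"x": 3.5,"y": 0.6,"z": 0,"turn": 0},{"fingers": 8.5,"x": 3.5,"y": 0.6,"z": 0,"turn": 0},{"fingers": 8.5,"x": 3.5,"y": 0.6,"z": 0,"turn": 0},{"fingers": 8.5,"x": 3.5,"y": 0.6,"z": 0,"turn": 0},{"fingers": 8.5,"x": 1.9,"y": 0.5,"z": 0,"turn": 0},{"fingers": 8.5,"x": 0,"y": 0,"z": 0,"turn": 0},{"fingers": 8.5,"x": 0,"y": 0,"z": 0,"turn": 0},{"fingers": 8.5,"x": 0,"y": 0,"z": 0,"turn": 0}]'

```text
clock: 13.18
position: [471.6, 59.8, 160.5]
ee_rot: [-0.0, 1.0, 0.0, 0.001]
contact_force: [0.0, 0.1, -0.3]
gripper_width: 84.8
```

```bash
python3 - <<'E'
from meas import *
im,d=snap('side','side5'); cv2.imwrite('pics/z8.png',cv2.resize(im[110:290,150:310],None,fx=3.3,fy=3.3,interpolation=2)[:,:,::-1])
im,d=snap('top','top5'); r=blob(feats(im)['white'],(243,264,143,162));print(r)
if r: print(onz('top',*r[0],86))
cv2.imwrite('pics/z9.png',cv2.resize(im[100:240,180:370],None,fx=4,fy=4,interpolation=2)[:,:,::-1])
E
```

```text
(array([252.79069767, 151.5       ]), array([248, 147,  11,  10,  86], dtype=int32))
[643.35753371  27.00945779  86.        ]
```

View pics/z8.png

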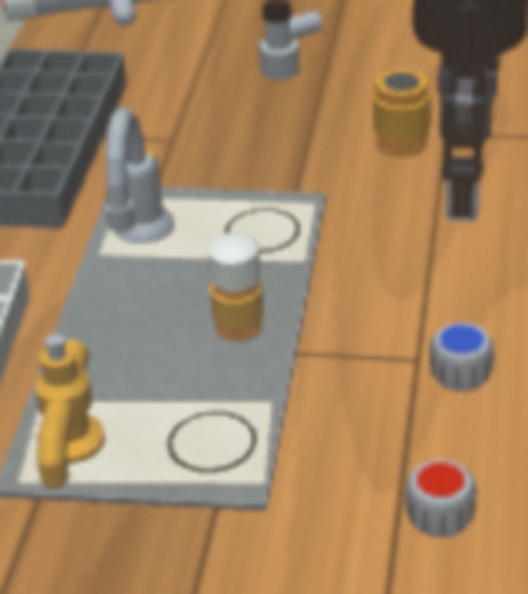

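View pics/z9.png

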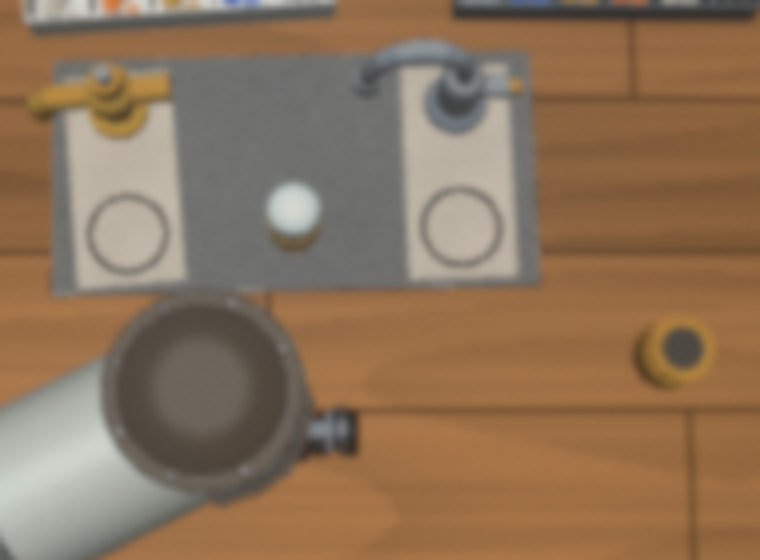

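The cap sits centred on the coupling, at side (221,188) and top (253,151.5), about 1 mm off. Next is the blue handle.

Request:
servo_tool --rows '[{"fingers": 8.5,"x": 0.1,"y": 0,"z": 2.5,"turn": 0},{"fingers": 8.5,"x": 0,"y": 0,"z": 3.5,"turn": 0},{"fingers": 8.5,"x": 0,"y": 0,"z": 3.5,"turn": 0},{"fingers": 8.5,"x": 0,"y": 0,"z": 3.2,"turn": 0},{"fingers": 8.5,"x": 0,"y": 0,"z": 2.0,"turn": 0},{"fingers": 8.5,"x": 0,"y": 0,"z": 1.1,"turn": 0},{"fingers": 8.5,"x": 0,"y": 0,"z": 0,"turn": 0},{"fingers": 8.5,"x": 0,"y": 0,"z": 0,"turn": 0}]'

```text
clock: 13.95
position: [470.1, 59.2, 0.8]
ee_rot: [-0.0, 1.0, -0.0, -0.001]
contact_force: [-0.2, -0.8, 1.2]
gripper_width: 85.4
```

Request:
servo_tool --rows '[{"fingers": 3.6,"x": 0,"y": 0,"z": 0,"turn": 0},{"fingers": 3.6,"x": 0,"y": 0,"z": 0,"turn": 0},{"fingers": 3.6,"x": 0,"y": 0,"z": 0,"turn": 0},{"fingers": 3.6,"x": 0,"y": 0,"z": 0,"turn": 0},{"fingers": 3.6,"x": 0,"y": 0,"z": 0,"turn": 0},{"fingers": 3.6,"x": 0,"y": 0,"z": 0,"turn": 0},{"fingers": 3.6,"x": 0,"y": 0,"z": 0,"turn": 0},{"fingers": 3.6,"x": 0,"y": 0,"z": 0,"turn": 0}]'

```text
clock: 14.62
position: [470.3, 59.8, 2.9]
ee_rot: [-0.0, 1.0, 0.001, 0.001]
contact_force: [-1.7, -0.1, 4.3]
gripper_width: 44.4
```

Request:
servo_tool --rows '[{"fingers": 3.6,"x": 0,"y": 0,"z": -1,"turn": 0},{"fingers": 3.6,"x": 0,"y": 0,"z": -2.5,"turn": 0},{"fingers": 3.6,"x": 0,"y": 0,"z": -3,"turn": 0},{"fingers": 3.6,"x": 0,"y": 0,"z": -1.5,"turn": 0},{"fingers": 3.6,"x": 0,"y": 0,"z": 0,"turn": 0}]'

```text
clock: 15.03
position: [471.9, 60.5, 85.5]
ee_rot: [-0.001, 1.0, 0.002, 0.004]
contact_force: [0.8, 1.0, -0.3]
gripper_width: 44.1
```

Request:
servo_tool --rows '[{"fingers": 3.6,"x": -1.5,"y": 0.9,"z": 0,"turn": 0},{"fingers": 3.6,"x": -2.9,"y": 1.7,"z": 0,"turn": 0},{"fingers": 3.6,"x": -2.9,"y": 1.7,"z": 0,"turn": 0},{"fingers": 3.6,"x": -2.9,"y": 1.7,"z": 0,"turn": 0},{"fingers": 3.6,"x": -2.9,"y": 1.6,"z": 0,"turn": 0},{"fingers": 3.6,"x": -2.5,"y": 1.3,"z": 0,"turn": 0},{"fingers": 3.6,"x": -1.5,"y": 0.8,"z": 0,"turn": 0},{"fingers": 3.6,"x": 0,"y": 0,"z": 0,"turn": 0},{"fingers": 3.6,"x": 0,"y": 0,"z": 0,"turn": 0},{"fingers": 3.6,"x": 0,"y": 0,"z": 0,"turn": 0}]'

```text
clock: 15.87
position: [639.1, 155.9, 80.3]
ee_rot: [0.0, 1.0, -0.0, -0.001]
contact_force: [-0.1, 0.1, -0.7]
gripper_width: 44.0
```

Request:
servo_tool --rows '[{"fingers": 3.6,"x": 0,"y": 0,"z": 0,"turn": 0}]'

```text
clock: 15.95
position: [639.2, 155.8, 81.0]
ee_rot: [-0.0, 1.0, -0.0, -0.001]
contact_force: [0.9, 0.6, -1.7]
gripper_width: 44.5
```

Request:
servo_tool --rows '[{"fingers": 3.6,"x": -0.1,"y": 0.1,"z": 2.0,"turn": 0},{"fingers": 3.6,"x": 0,"y": 0,"z": 2.5,"turn": 0},{"fingers": 3.6,"x": 0,"y": 0,"z": 1.5,"turn": 0},{"fingers": 3.6,"x": 0,"y": 0,"z": 0.7,"turn": 0},{"fingers": 3.6,"x": 0,"y": 0,"z": 0.2,"turn": 0},{"fingers": 3.6,"x": 0,"y": 0,"z": 0,"turn": 0},{"fingers": 3.6,"x": 0,"y": 0,"z": 0,"turn": 0}]'

```text
clock: 16.53
position: [642.2, 157.7, 13.8]
ee_rot: [-0.0, 1.0, 0.0, 0.001]
contact_force: [0.1, 0.4, -0.3]
gripper_width: 44.2
```

Request:
servo_tool --rows '[{"fingers": 3.6,"x": 0,"y": 0,"z": 0.1,"turn": 0},{"fingers": 3.6,"x": 0,"y": 0,"z": 0,"turn": 0},{"fingers": 3.6,"x": 0,"y": 0,"z": 0,"turn": 0}]'

```text
clock: 16.78
position: [641.9, 157.6, 12.3]
ee_rot: [-0.0, 1.0, 0.0, 0.001]
contact_force: [0.3, 0.1, -1.9]
gripper_width: 44.0
```

Request:
servo_tool --rows '[{"fingers": 3.6,"x": 0,"y": 0,"z": 0.2,"turn": 0},{"fingers": 3.6,"x": 0,"y": 0,"z": 0,"turn": 0},{"fingers": 3.6,"x": 0,"y": 0,"z": 0,"turn": 0}]'

```text
clock: 17.03
position: [641.4, 157.4, 9.4]
ee_rot: [-0.0, 1.0, -0.0, -0.0]
contact_force: [-0.4, 0.4, -0.9]
gripper_width: 44.1
```

Request:
servo_tool --rows '[{"fingers": 3.6,"x": 0,"y": 0,"z": 0.1,"turn": 0},{"fingers": 3.6,"x": 0,"y": 0,"z": 0,"turn": 0},{"fingers": 3.6,"x": 0,"y": 0,"z": 0,"turn": 0}]'

```text
clock: 17.28
position: [641.6, 157.5, 9.0]
ee_rot: [-0.0, 1.0, 0.0, 0.0]
contact_force: [-1.2, 0.1, 2.0]
gripper_width: 44.2
```

Request:
servo_tool --rows '[{"fingers": 5,"x": 0,"y": 0,"z": 0,"turn": 0},{"fingers": 6,"x": 0,"y": 0,"z": 0,"turn": 0},{"fingers": 8.5,"x": 0,"y": 0,"z": 0,"turn": 0},{"fingers": 8.5,"x": 0,"y": 0,"z": 0,"turn": 0},{"fingers": 8.5,"x": 0,"y": 0,"z": 0,"turn": 0},{"fingers": 8.5,"x": 0,"y": 0,"z": 0,"turn": 0},{"fingers": 8.5,"x": 0,"y": 0,"z": -1,"turn": 0},{"fingers": 8.5,"x": 0,"y": 0,"z": -3,"turn": 0},{"fingers": 8.5,"x": 0,"y": 0,"z": -3.5,"turn": 0},{"fingers": 8.5,"x": 0,"y": 0,"z": -2.5,"turn": 0}]'

```text
clock: 18.12
position: [642.5, 157.7, 112.0]
ee_rot: [-0.001, 1.0, 0.0, 0.002]
contact_force: [1.1, 0.1, 0.8]
gripper_width: 85.0
```

Request:
servo_tool --rows '[{"fingers": 8.5,"x": 1.5,"y": 0.5,"z": 0,"turn": 0},{"fingers": 8.5,"x": 3.4,"y": 1.0,"z": 0,"turn": 0},{"fingers": 8.5,"x": 3.4,"y": 1.0,"z": 0,"turn": 0},{"fingers": 8.5,"x": 3.4,"y": 1.0,"z": 0,"turn": 0},{"fingers": 8.5,"x": 3.4,"y": 1.0,"z": 0,"turn": 0},{"fingers": 8.5,"x": 1.6,"y": 0.6,"z": 0,"turn": 0},{"fingers": 8.5,"x": 0,"y": 0,"z": 0,"turn": 0},{"fingers": 8.5,"x": 0,"y": 0,"z": 0,"turn": 0},{"fingers": 8.5,"x": 0,"y": 0,"z": 0,"turn": 0}]'

```text
clock: 18.87
position: [475.5, 208.8, 109.4]
ee_rot: [-0.0, 1.0, 0.001, 0.001]
contact_force: [0.4, 0.3, -0.5]
gripper_width: 84.7
```

```bash
python3 - <<'E'
from meas import *
for n,w in(('side',(190,240,215,260)),('top',(195,228,140,175))):
    im,d=snap(n,n+'6'); r=blob(feats(im)['blue'],w);print(n,r)
    if r: print(onz(n,*r[0],40))
im=np.load('pics/side6.npz')['im'];cv2.imwrite('pics/z10.png',cv2.resize(im[110:290,150:310],None,fx=3.3,fy=3.3,interpolation=2)[:,:,::-1])
E
```

```text
side (array([212.7375, 232.5875]), array([207, 229,  13,   8,  80], dtype=int32))
[642.23019165 157.61067408  40.        ]
top (array([210.17741935, 155.69354839]), array([206, 152,   9,   9,  62], dtype=int32))
[641.21734092 156.45758579  40.        ]
```

View pics/z10.png

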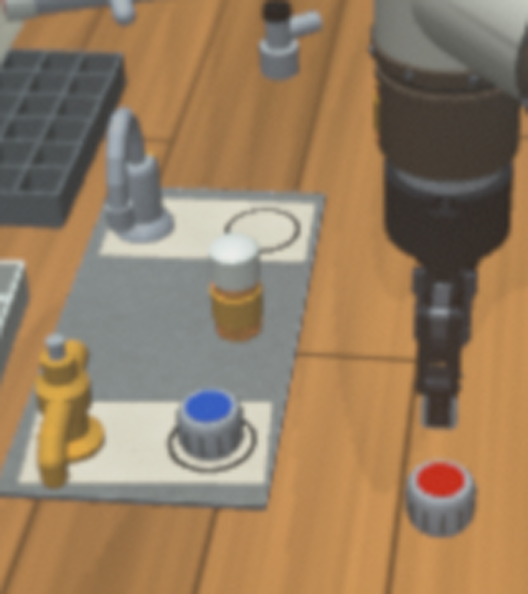

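Blue stands centred in the brass-tap ring, at side (213,233), within 1 mm in both views. Red is next.

Request:
servo_tool --rows '[{"fingers": 8.5,"x": 0,"y": 0,"z": 2.5,"turn": 0},{"fingers": 8.5,"x": 0,"y": 0,"z": 3.5,"turn": 0},{"fingers": 8.5,"x": 0,"y": 0,"z": 2.5,"turn": 0},{"fingers": 8.5,"x": 0,"y": 0,"z": 1.4,"turn": 0},{"fingers": 8.5,"x": 0,"y": 0,"z": 0.7,"turn": 0},{"fingers": 8.5,"x": 0,"y": 0,"z": 0,"turn": 0},{"fingers": 8.5,"x": 0,"y": 0,"z": 0,"turn": 0}]'

```text
clock: 19.55
position: [475.3, 208.5, 2.6]
ee_rot: [0.0, 1.0, 0.0, 0.0]
contact_force: [-0.6, 1.0, 0.1]
gripper_width: 85.0
```

Request:
servo_tool --rows '[{"fingers": 3.6,"x": 0,"y": 0,"z": 0,"turn": 0},{"fingers": 3.6,"x": 0,"y": 0,"z": 0,"turn": 0},{"fingers": 3.6,"x": 0,"y": 0,"z": 0,"turn": 0},{"fingers": 3.6,"x": 0,"y": 0,"z": 0,"turn": 0},{"fingers": 3.6,"x": 0,"y": 0,"z": 0,"turn": 0},{"fingers": 3.6,"x": 0,"y": 0,"z": 0,"turn": 0},{"fingers": 3.6,"x": 0,"y": 0,"z": 0,"turn": 0},{"fingers": 3.6,"x": 0,"y": 0,"z": 0,"turn": 0}]'

```text
clock: 20.22
position: [475.1, 208.9, 4.0]
ee_rot: [-0.0, 1.0, 0.001, 0.001]
contact_force: [-0.8, -0.9, 6.0]
gripper_width: 44.0
```

Request:
servo_tool --rows '[{"fingers": 3.6,"x": 0,"y": 0,"z": -1,"turn": 0},{"fingers": 3.6,"x": 0,"y": 0,"z": -2.5,"turn": 0},{"fingers": 3.6,"x": 0,"y": 0,"z": -3,"turn": 0},{"fingers": 3.6,"x": 0,"y": 0,"z": -1.5,"turn": 0},{"fingers": 3.6,"x": 0,"y": 0,"z": 0,"turn": 0}]'

```text
clock: 20.63
position: [476.6, 210.0, 87.1]
ee_rot: [-0.001, 1.0, 0.003, 0.004]
contact_force: [0.0, 0.3, -0.3]
gripper_width: 44.3
```

Request:
servo_tool --rows '[{"fingers": 3.6,"x": 0,"y": -1.7,"z": 0,"turn": 0},{"fingers": 3.6,"x": 0,"y": -3.5,"z": 0,"turn": 0},{"fingers": 3.6,"x": 0,"y": -3.5,"z": 0,"turn": 0},{"fingers": 3.6,"x": 0,"y": -3.5,"z": 0,"turn": 0},{"fingers": 3.6,"x": 0,"y": -3.5,"z": 0,"turn": 0},{"fingers": 3.6,"x": 0,"y": -3.5,"z": 0,"turn": 0},{"fingers": 3.6,"x": 0,"y": -3.5,"z": 0,"turn": 0},{"fingers": 3.6,"x": 0,"y": -3.5,"z": 0,"turn": 0},{"fingers": 3.6,"x": 0,"y": -3.3,"z": 0,"turn": 0},{"fingers": 3.6,"x": 0,"y": -1.7,"z": 0,"turn": 0}]'

```text
clock: 21.47
position: [473.3, -106.3, 82.1]
ee_rot: [0.001, 1.0, 0.0, -0.001]
contact_force: [-0.2, 0.4, -1.7]
gripper_width: 44.3
```

Request:
servo_tool --rows '[{"fingers": 3.6,"x": -1.5,"y": 0,"z": 0,"turn": 0},{"fingers": 3.6,"x": -2.9,"y": 0,"z": 0,"turn": 0},{"fingers": 3.6,"x": -2.9,"y": 0,"z": 0,"turn": 0},{"fingers": 3.6,"x": -2.9,"y": 0,"z": 0,"turn": 0},{"fingers": 3.6,"x": -2.9,"y": 0,"z": 0,"turn": 0},{"fingers": 3.6,"x": -2.5,"y": 0,"z": 0,"turn": 0},{"fingers": 3.6,"x": -1.6,"y": 0,"z": 0,"turn": 0},{"fingers": 3.6,"x": 0,"y": 0,"z": 0,"turn": 0},{"fingers": 3.6,"x": 0,"y": 0,"z": 0,"turn": 0},{"fingers": 3.6,"x": 0,"y": 0,"z": 0,"turn": 0}]'

```text
clock: 22.3
position: [645.1, -103.4, 81.6]
ee_rot: [-0.0, 1.0, 0.0, -0.001]
contact_force: [-0.2, -0.6, -1.3]
gripper_width: 44.3
```

Request:
servo_tool --rows '[{"fingers": 3.6,"x": 0,"y": 0,"z": 2.0,"turn": 0},{"fingers": 3.6,"x": 0,"y": 0,"z": 2.5,"turn": 0},{"fingers": 3.6,"x": 0,"y": 0,"z": 1.5,"turn": 0},{"fingers": 3.6,"x": 0,"y": 0,"z": 0.7,"turn": 0},{"fingers": 3.6,"x": 0,"y": 0,"z": 0.2,"turn": 0},{"fingers": 3.6,"x": 0,"y": 0,"z": 0,"turn": 0},{"fingers": 3.6,"x": 0,"y": 0,"z": 0,"turn": 0}]'

```text
clock: 22.88
position: [647.2, -103.5, 14.8]
ee_rot: [-0.0, 1.0, -0.0, 0.001]
contact_force: [-0.8, 0.0, -1.3]
gripper_width: 44.0
```

Request:
servo_tool --rows '[{"fingers": 3.6,"x": 0,"y": 0,"z": 0.2,"turn": 0},{"fingers": 3.6,"x": 0,"y": 0,"z": 0,"turn": 0},{"fingers": 3.6,"x": 0,"y": 0,"z": 0,"turn": 0}]'

```text
clock: 23.13
position: [646.9, -103.5, 12.2]
ee_rot: [-0.0, 1.0, 0.0, 0.001]
contact_force: [-0.2, 0.5, -0.7]
gripper_width: 43.8
```

Request:
servo_tool --rows '[{"fingers": 3.6,"x": 0,"y": 0,"z": 0.1,"turn": 0},{"fingers": 3.6,"x": 0,"y": 0,"z": 0,"turn": 0},{"fingers": 3.6,"x": 0,"y": 0,"z": 0,"turn": 0}]'

```text
clock: 23.38
position: [646.6, -103.5, 10.5]
ee_rot: [-0.0, 1.0, 0.0, -0.0]
contact_force: [0.0, -0.2, -0.8]
gripper_width: 44.3
```

Request:
servo_tool --rows '[{"fingers": 3.6,"x": 0,"y": 0,"z": 0.1,"turn": 0},{"fingers": 3.6,"x": 0,"y": 0,"z": 0,"turn": 0},{"fingers": 3.6,"x": 0,"y": 0,"z": 0,"turn": 0}]'

```text
clock: 23.63
position: [646.8, -103.5, 10.1]
ee_rot: [-0.0, 1.0, -0.0, 0.0]
contact_force: [-0.7, 0.2, 2.5]
gripper_width: 44.0
```

Contact is made, so I release, rise and back away.

Request:
servo_tool --rows '[{"fingers": 5,"x": 0,"y": 0,"z": 0,"turn": 0},{"fingers": 6,"x": 0,"y": 0,"z": 0,"turn": 0},{"fingers": 8.5,"x": 0,"y": 0,"z": 0,"turn": 0},{"fingers": 8.5,"x": 0,"y": 0,"z": 0,"turn": 0},{"fingers": 8.5,"x": 0,"y": 0,"z": 0,"turn": 0},{"fingers": 8.5,"x": 0,"y": 0,"z": 0,"turn": 0},{"fingers": 8.5,"x": 0,"y": 0,"z": -1,"turn": 0},{"fingers": 8.5,"x": 0,"y": 0,"z": -3,"turn": 0},{"fingers": 8.5,"x": 0,"y": 0,"z": -4,"turn": 0},{"fingers": 8.5,"x": 0,"y": 0,"z": -4,"turn": 0}]'

```text
clock: 24.47
position: [645.9, -103.6, 130.7]
ee_rot: [-0.0, 1.0, -0.0, -0.001]
contact_force: [1.1, 0.1, 1.4]
gripper_width: 85.2
```

Request:
servo_tool --rows '[{"fingers": 8.5,"x": 2,"y": -1,"z": 0,"turn": 0},{"fingers": 8.5,"x": 3.4,"y": -2,"z": 0,"turn": 0},{"fingers": 8.5,"x": 3.4,"y": -2,"z": 0,"turn": 0},{"fingers": 8.5,"x": 3.4,"y": -2,"z": 0,"turn": 0},{"fingers": 8.5,"x": 3.4,"y": -2,"z": 0,"turn": 0},{"fingers": 8.5,"x": 3.4,"y": -2,"z": 0,"turn": 0},{"fingers": 8.5,"x": 2,"y": -1,"z": 0,"turn": 0},{"fingers": 8.5,"x": 0,"y": 0,"z": 0,"turn": 0},{"fingers": 8.5,"x": 0,"y": 0,"z": 0,"turn": 0},{"fingers": 8.5,"x": 0,"y": 0,"z": 0,"turn": 0}]'

```text
clock: 25.3
position: [437.6, -223.8, 130.4]
ee_rot: [-0.0, 1.0, -0.0, 0.001]
contact_force: [0.2, -0.3, 0.3]
gripper_width: 85.1
```

```bash
python3 - <<'E'
from meas import *
W=dict(side=dict(blue=(190,240,215,260),red=(210,250,150,195),white=(215,232,178,196)),top=dict(blue=(195,228,140,175),red=(280,310,140,172),white=(243,264,143,162)))
for n in W:
    im,d=snap(n,n+'9')
    for k,w in W[n].items():
        r=blob(feats(im)[k],w);print(n,k,r and (r[0].round(1),onz(n,*r[0],86 if k=='white' else 40).round(1)))
    i0=np.load(f'pics/{n}0.npz')['im']
    for nm,w in dict(side=dict(org=(120,215,290,352),valve=(222,252,105,138)),top=dict(org=(115,157,118,170),valve=(374,402,136,162)))[n].items():
        u0,u1,v0,v1=w; print(nm,'mean diff',np.abs(im[v0:v1,u0:u1].astype(int)-i0[v0:v1,u0:u1]).mean().round(2))
im=np.load('pics/side9.npz')['im'];cv2.imwrite('pics/z11.png',cv2.resize(im[100:360,100:330],None,fx=2.3,fy=2.3,interpolation=2)[:,:,::-1])
E
```

```text
side blue (array([212.7, 232.6]), array([642.2, 157.6,  40. ]))
side red (array([228.6, 168.8]), array([ 647.4, -105.1,   40. ]))
side white (array([219.9, 184.3]), array([644.7,  31. ,  86. ]))
org mean diff 1.5
valve mean diff 1.52
top blue (array([210.2, 155.7]), array([641.2, 156.5,  40. ]))
top red (array([296.4, 153.9]), array([ 646.8, -104.4,   40. ]))
top white (array([252.8, 151.5]), array([643.5,  26.9,  86. ]))
org mean diff 1.25
valve mean diff 1.16
```

View pics/z11.png

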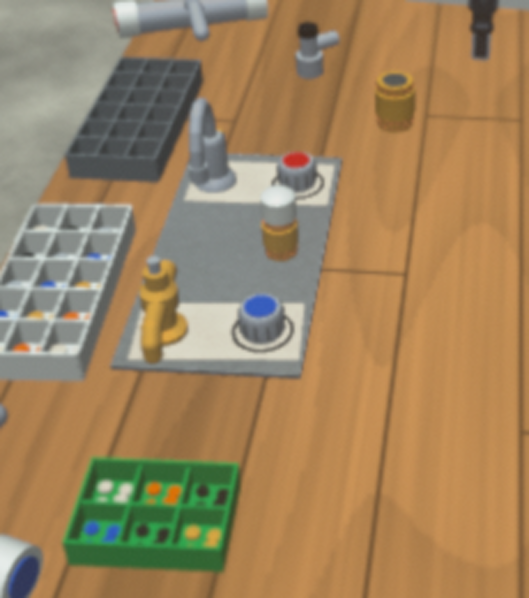

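View pics/top9.png

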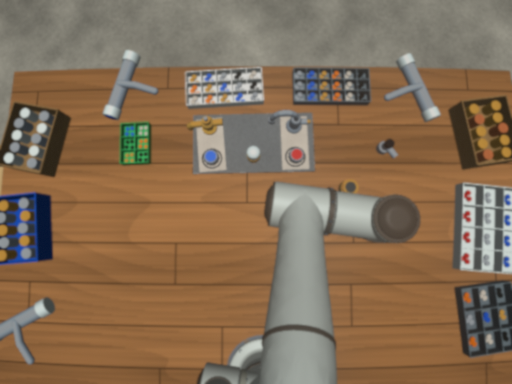

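The last views show red in the chrome tap's ring at top (296,154), blue in the brass tap's ring at (210,156), and the cap on the coupling at (253,151). The bystanders look unchanged and the arm is clear, so I hand in.

```bash
python3 -c "
from bench import arm
print(arm.job_done())"
```

```text
the job is handed in; nothing more can be done
None
```

The job is handed in at about 25 s. The red handle stands in the chrome swan-neck tap's ring and the blue handle in the brass tap's ring. The smaller coupling stands midway between the rings, with the white cap on top, dome up.

| Item | Last check |
|---|---|
| Red handle | within about 2 mm of its ring centre, both cameras |
| Blue handle | within about 1 mm of its ring centre, both cameras |
| Coupling | within about 1 mm of the midpoint, measured before the cap went on |
| Cap | about 1 mm off the coupling's centre, top camera |
| Organiser and angle valve | no visible change from the first pictures |

One check disagreed: the side camera put the cap about 4 mm off in y. I took this as the assumed dome height being too high for that slanted view, since it showed a similar shift while the cap was still on the table. Even 4 mm is within the 8 mm limit.

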